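# Open the coffee canister and hold its lid above it

### The job

Open the steel coffee canister with one hand: stand it fully down in the square pocket of the wooden jar holder so that it cannot turn, then press the vent button in its lid fully down to let the air in, then unscrew the lid anticlockwise until the threads let go while the canister stays down in the holder. Lift the lid straight off and finish still holding it level a few centimetres above the open canister, without letting go, and leave the other things on the worktop alone.

Things in the scene. Friction and masses are not known exactly. Their poses are not given: they have to be found in the camera images.
- canister: steel canister: upright rounded-square body 64 x 64 mm, 70 mm high (corner radius 8), a round neck under the lid, its rim 91 mm up. Origin at the centre of its underside, z up, x and y square to its sides. 0.3 to 0.45 kg. Starts standing on the worktop with the lid screwed on, and can be carried by the lid.
- canister_center (a point): centre of the canister's square body, 35 mm above its underside; axes as the canister's
- lid: the lid: origin on its axis at its lower rim, z up; x agrees with the canister's x while tight. Vacuum and a rubber seal hold it: it cannot turn until the vent has once been pressed right down. Then it takes about 0.5 N m to break loose, turns anticlockwise from above, rises at most 2 mm, and is free of the threads from 0.75 to 1.6 rad after its tight place (1.6 is a stop); pulled up earlier it lifts the canister.
- lid_center (a point): centre, half-way up, of the black round screw lid: 60 mm across, 26 mm high, straight ribbed side, 0.07 kg. It is 85 mm above the canister's underside when screwed on; the lid's lower rim is then 2 mm above the flat shoulder (top of the square body).
- vent (a joint): travel of the vent button, m: 0 = up, 0.0065 = at its stop; springs back when let go; needs about 1.5 N at first and 5 N at the stop
- vent_top (a point): centre of the top face of the vent button: a steel plunger head 23 mm across in the middle of the lid, standing 10 mm above the lid's top when up
- jar_holder: fixed light wooden block 124 x 124 mm, 36 mm high, with a square pocket 68 x 68 mm in its middle, 26 mm deep, chamfered by 3 mm at the mouth. Origin at the centre of its underside, z up, x and y square to the pocket's sides. The canister fits in with 2 mm to spare on each side, any of four ways round, and can then turn only some 0.1 rad either way
- pocket_floor (a point): centre of the pocket's floor, 10 mm above the worktop; the canister's underside rests here when it is fully in; axes as the holder's
- small_bowl: white bowl, 115 mm across, 51 mm high; leave alone
- pepper_mill: dark wooden pepper mill, 52 mm across, 140 mm high; leave alone
- honey_jar: honey jar, 63 mm across, 94 mm high; leave alone
- teaspoon: steel teaspoon, 138 mm long; leave alone
There are look-alikes about, which are no part of the job. What is shaped like the lid but white is not meant.

How it is judged (in metres and radians):
On the way, in this order (a step that is already met when the one before it is completed fails the run):
1. the canister stands upright and fully down in the holder's pocket (horizontal distance between canister and pocket_floor below 0.006 m and z of canister in the frame of pocket_floor below 0.003 m and angle between canister's own z axis and vertical below 0.06 rad), for 0.2 s.
2. the vent button is pressed down to its stop with the canister in the holder (value of joint vent above 0.0057 m and z of canister in the frame of pocket_floor below 0.004 m), for 0.1 s.
3. the lid is unscrewed until its threads let go, still low on the neck, with the canister fully down in the holder (angle between the x axis of lid and the x axis of canister, either way round above 0.68 rad and z of lid in the frame of canister below 0.085 m and z of canister in the frame of pocket_floor below 0.004 m), for 0.1 s.
At the end, for the whole second after the job is handed in: The lid is held in the fingers, level within 0.2 rad and still, over the open canister (within 25 mm of its axis), its lower rim 7 to 74 mm above the rim of the neck and touching nothing else; the canister stands upright (0.06 rad) and fully down (3 mm) in the holder's pocket (all of step 1 and z of lid in the frame of canister between 0.098 and 0.165 m and horizontal distance between lid and canister below 0.025 m and angle between lid's own z axis and vertical below 0.2 rad and contact force between the fingers and lid above 1 N and contact force between lid and canister below 0.05 N and linear speed of lid below 0.03 m/s); the arm keeps its last pose, push and grip.
It fails at once if the canister is tipped over (angle between canister's own z axis and vertical above 0.5 rad).
It fails at once if the bowl is disturbed (distance of small_bowl from where it was at the start of the episode above 0.03 m).
It fails at once if the pepper mill is disturbed (distance of pepper_mill from where it was at the start of the episode above 0.03 m or angle between pepper_mill's own z axis and vertical above 0.5 rad).
It fails at once if the honey jar is disturbed (distance of honey_jar from where it was at the start of the episode above 0.03 m or angle between honey_jar's own z axis and vertical above 0.5 rad).
It fails at once if the teaspoon is disturbed (distance of teaspoon from where it was at the start of the episode above 0.03 m).
It also fails if it takes over 54 s, if anything falls off the work surface, if the arm or the gripper's body presses on something with over 40 N, if the wrist force passes 120 N, or if a joint passes its speed limit or range.

### The arm

A 6-joint arm with a two-finger parallel gripper is mounted at the origin on a cart in front of the work surface, level with it; the furniture and walls round the work are solid. World frame = base frame: x ahead of the robot, y to its left, z up, the work surface at z = 0. Lengths are in mm, angles in rad, forces in N, time in s.
With the tool pointing down it reaches from about 275 to 1000 mm from the base axis. Payload 8.4 kg.
Tool frame: the origin (TCP) lies midway between the tips of the shut fingers; the grasp point (between the pads) lies grip_depth behind it (grip_depth is the distance from the TCP to the grasp point, in mm); z points along the fingers, y is the line along which they close (so a half turn about z gives the same grasp; the last joint's range is limited). The gripper opens to 85 mm and grips with 20 to 120 N. Pads are 22 mm wide; open, the fingers measure 114 mm over their backs; the gripper's body (76 mm by 85 mm) begins 54 mm behind the grasp point. The pads swing forward as they close: fully open they stand 13 mm farther back than shut.
Start: joints at [1.143, 0.353, 1.633, -0, 1.155, -0.002], TCP at [258.155, 569.196, 231.281] pointing down, gripper open.
Joint ranges: [-2.63, 2.63], [-0.92, 2.1], [0.06, 2.66], [-1.3, 4.44], [0, 2.69], [-3.02, 3.02]. Speed limits (rad/s): [2.22, 2.22, 2.79, 3.14, 3.14, 3.14].

### API

Orientations are given as [roll, pitch, yaw] about the fixed x, y, z axes, in that order (R = Rz(yaw) Ry(pitch) Rx(roll)).
In Python, from rig import * gives the robot as it stands.
- The arm moves only by the shell command python3 -m creep 'ROWS' [FORCE]. ROWS is JSON, a list of rows, each an object of numbers: "x", "y", "z": the shift along the tool's x, y, z in mm; "rx", "ry", "rz": the turn, a rotation vector about the tool's x, y, z in rad; "hand": the finger opening in mm, from 0 to 85.4. A call has 1 to 20 rows; each row shifts and turns the commanded pose from where the row before left it, along the tool's axes as they then stand; what a row does not reach is not made up. A row lasts 1/8 s, in which the tool goes at most 62.5 mm and 10.7 degrees, less where a joint would pass 70% of its speed; a pose out of reach is approached as far as the arm can. A call with a gripper value outside its range is refused whole. The fingers move at their own pace and stop on an object; FORCE is the grip in N (left out, the last holds). Time passes only in rows, so rows that do not move let the fingers close. It gives the time, the measured TCP pose, the force, the opening and the grip force at its end, in the units of the state.
- sense(): the state, without advancing time (a new reading comes with each control period).
- grab_frame(name): name is "scene" or "side" or "wrist"; returns the picture (480x640x3 uint8, red, green, blue); there is no depth.
- get_calibration(name): a dict with "K" (3x3 intrinsics, pixels), "R" (3x3) and "t" (3): a world point X has camera coordinates R X + t. Camera axes: x right, y down, z forward; pixel columns grow to the right and rows downward; lengths in mm; the calibration is good to about 2 mm. A picture is of the moment at which its call begins: read the wrist's pose just before it. get_calibration takes no time and is no camera call; for the wrist camera it gives the pose at the moment of the call.
- sign_off(): hands the job in; it is judged then, once.
The state is a dict: "clock": time; "qpos": joint angles; "qvel": joint speeds; "joint_efforts": joint torques, N m; "eef_pos": TCP position; "tcp_rot": TCP orientation; "contact_force": force on the tool from outside, world axes, zero at the start; "wrist_torque": the same for the moment, N m; "opening": opening from 0.0 (shut) to 1.0 (fully open); "grasp_force": force on a finger pad.
Only numpy, scipy, OpenCV 4.12 (cv2) and the standard library are available. Lean on these libraries where they do the work, as an engineer would, in place of code of your own. Each camera call takes 0.05 s, during which the arm holds its last target. There are 200 camera calls.

## Working session

There is one attempt and no reset: what is moved stays moved. The work goes in short steps, Python scripts to look and compute and a shell command to move; the robot and the scene stay as the last step left them, time stands still between calls to the robot, and variables do not carry over. Pictures are saved under pics/ and viewed, at most 10 in all, crops included, and the job is handed in when it is done.

```bash
mkdir -p pics; cat > h.py <<'E'
from rig import *
import numpy as np, cv2
def save(n,im): cv2.imwrite('pics/'+n+'.png',im[:,:,::-1])
def ray(cal,u,v):
    K,R,t=[np.array(cal[k],float) for k in 'KRt']
    return -R.T@t, R.T@np.linalg.inv(K)@np.array([u,v,1.])
def onz(cal,u,v,z):
    o,d=ray(cal,u,v); return o+d*(z-o[2])/d[2]
def proj(cal,X):
    K,R,t=[np.array(cal[k],float) for k in 'KRt']
    p=K@(R@np.array(X,float)+t); return p[:2]/p[2]
E
python3 - <<'E'
from h import *
s=sense(); print(s)
for n in ['scene','side']:
    save(n+'0',grab_frame(n)); c=get_calibration(n); print(n,ray(c,320,240),c['K'])
import rig; print([k for k in dir(rig) if k[0]!='_'])
E
ls
```

```text
{'clock': 0.0, 'qpos': array([ 1.14258497e+00,  3.53613501e-01,  1.63418188e+00,  2.95377726e-06,
        1.15519824e+00, -2.42070616e-03]), 'qvel': array([ 2.05271868e-05,  1.88243788e-04, -1.15025442e-03,  6.50018146e-04,
        7.16869751e-04, -5.45850097e-04]), 'joint_efforts': array([ 2.92840123e-03, -6.05245614e+01, -3.42076600e+01,  2.74258873e-04,
        9.23670188e-03,  1.93565526e-06]), 'eef_pos': array([257.95314824, 568.73376752, 230.56289268]), 'tcp_rot': array([-3.14019170e+00, -6.09198610e-06,  2.71580081e+00]), 'contact_force': array([ 0.16810961, -0.74703566,  0.4783995 ]), 'wrist_torque': array([-0.02942563, -0.0162821 ,  0.05580972]), 'grasp_force': 0.0, 'opening': 1.0007296063584354}
scene (array([-225.70587632, -399.12899089,  525.70273348]), array([ 0.79450012,  0.35795208, -0.49064296])) [[449.17934811   0.         315.7966692 ]
 [  0.         449.17934811 239.21193964]
 [  0.           0.           1.        ]]
side (array([441.03937495, 657.99047137, 522.63711124]), array([ 0.04715766, -0.87056859, -0.48985637])) [[435.24487909   0.         323.46373536]
 [  0.         435.24487909 238.66153589]
 [  0.           0.           1.        ]]
['MotionError', 'get_calibration', 'grab_frame', 'grip_depth', 'sense', 'sign_off']
h.py
pics
```

View pics/scene0.png

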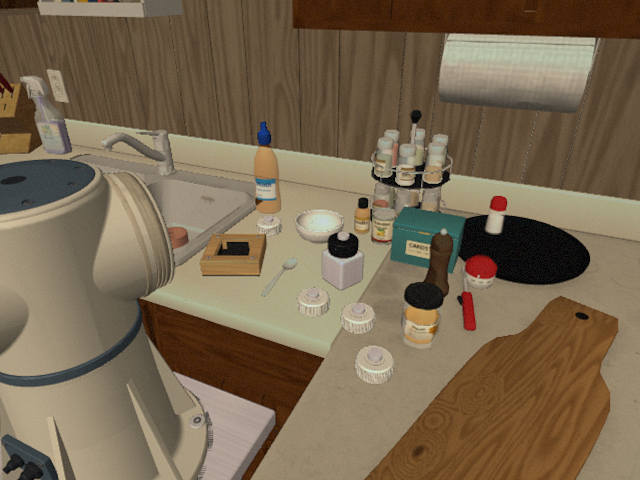

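View pics/side0.png

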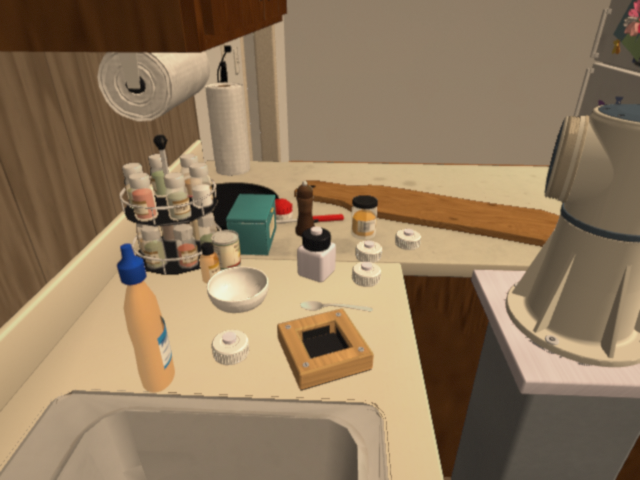

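In the scene view the black-lidded candidates are the canister at (343,262), with a square steel body and a plunger on the lid (side view (316,255)), and the honey jar at (422,315), which is round with amber contents. The white lids at (313,301), (358,318), (374,364) and (268,226) are decoys. The holder is at (234,255) in the scene view and (325,345) in the side view. I'll confirm this with one enlarged crop.

```bash
python3 - <<'E'
import cv2,numpy as np
a=cv2.imread('pics/scene0.png');b=cv2.imread('pics/side0.png')
r=lambda im,x,y,w,h:cv2.resize(im[y:y+h,x:x+w],(400,300),interpolation=cv2.INTER_CUBIC)
cv2.imwrite('pics/crops.png',np.vstack([np.hstack([r(a,303,222,80,60+15),r(b,276,220,80,60+15)]),np.hstack([r(a,190,220,88,66),r(b,265,300,120,90)])]))
E
```

```text
(no output)
```

View pics/crops.png

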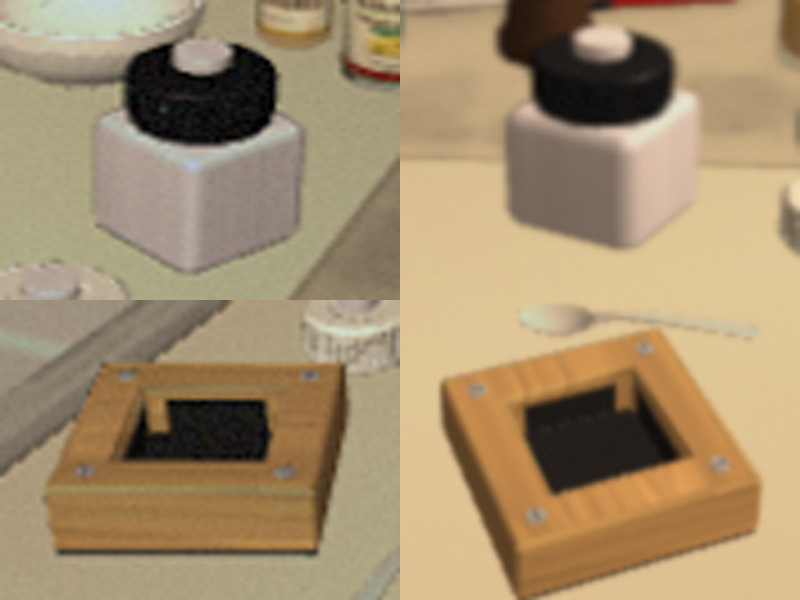

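The crop confirms the canister: square steel body, black lid and steel plunger. The holder has a dark, empty pocket. Next come coarse positions from both views.

```bash
python3 - <<'E'
from h import *
cs,cd=get_calibration('scene'),get_calibration('side')
H={'side':(cd,[(277.9,324.6),(343,309),(373,356.1),(299.5,376.5)]),'scene':(cs,[(212.7,234.1),(266.3,234.1),(260.4,261.8),(200.3,261.8)])}
for n,(c,P) in H.items():
    Q=np.array([onz(c,*p,36)[:2] for p in P]); E=np.roll(Q,-1,0)-Q
    print(n,Q.mean(0).round(1),np.linalg.norm(E,axis=1).round(1),(np.degrees(np.arctan2(E[:,1],E[:,0]))%90).round(1))
print('vent',onz(cs,343.6,235.2,108).round(1),onz(cd,316.6,230,108).round(1))
for n,c,P in (('scene',cs,[(322.5,275),(341,289.5),(362,279)]),('side',cd,[(298.5,274),(320,281),(335.5,272)])):
    Q=np.array([onz(c,*p,0)[:2] for p in P]); E=np.diff(Q,axis=0)
    print(n,Q.round(1).tolist(),np.linalg.norm(E,axis=1),np.degrees(np.arctan2(E[:,1],E[:,0]))%90)
w=get_calibration('wrist'); s=sense(); from scipy.spatial.transform import Rotation as R
print('wrist',ray(w,320,240),w['K'][0][0],s['eef_pos'],grip_depth,R.from_euler('xyz',s['tcp_rot']).as_matrix().round(2))
for n,c in (('scene',cs),('side',cd)):
  pass
# others: bowl, mill, honey base, spoon
print('bowl',onz(cd,238,290,25),'mill',onz(cs,443,240,140),'honey',onz(cs,423,293,94),'spoon',onz(cd,310,306,0),onz(cd,371,308,0))
E
```

```text
side [464.9 121.9] [119.8 123.2 119.2 122.5] [23.4 22.5 23.1 22.8]
scene [463.3 112.8] [122.5 118.4 123.5 118.6] [24.  24.3 24.1 23.9]
vent [ 486.5 -128.3  108. ] [ 490.1 -119.9  108. ]
scene [[491.4, -81.7], [459.2, -136.3], [511.2, -162.0]] [63.42862331 58.08526898] [59.47737382 63.68359655]
side [[529.5, -119.4], [481.9, -95.4], [450.2, -131.2]] [53.27662058 47.80348707] [63.3023687  48.41441587]
wrist (array([187.87447587, 601.22192634, 372.51289432]), array([ 0.27036359, -0.12748651, -0.9542982 ])) 400.95572051264105 [257.97222768 568.79902276 230.61687959] 18.700000000000003 [[-0.91  0.41 -0.  ]
 [ 0.41  0.91 -0.  ]
 [-0.   -0.   -1.  ]]
bowl [636.8663934  -20.92025025  25.        ] mill [ 486.31289443 -313.63441468  140.        ] honey [ 382.00930283 -307.65720463   94.        ] spoon [496.70581501 -10.24303716   0.        ] [379.39857124  -9.97341029   0.        ]
```

```bash
python3 -m creep '[{"x":-43,"y":-41},{"x":-43,"y":-41},{"x":-43,"y":-41},{"x":-43,"y":-41},{"x":-43,"y":-41},{"x":-43,"y":-41},{"x":-43,"y":-41},{"x":-43,"y":-41},{}]'
python3 - <<'E'
from h import *
import pickle
s=sense();c=get_calibration('wrist'); im=grab_frame('wrist'); save('w1',im); pickle.dump((s,c),open('w1.pkl','wb')); print(s['eef_pos'],s['tcp_rot'],s['qpos'],s['contact_force'])
print(proj(c,(464,117,36)),proj(c,(488,-124,98)))
E
```

```text
[257.97222768 568.79902276 230.61687959] [-3.14030221e+00  3.18274619e-06  2.71579537e+00] [ 1.14260549e+00  3.53609545e-01  1.63406148e+00 -6.85498066e-06
  1.15521207e+00 -2.39078056e-03] [ 0.14607308  0.77277343 -0.57914553]
[ 35.5700302  529.66713585] [-171.95074361  668.41640838]schema error: expected keys x, y, z, rx, ry, rz, hand
```

View pics/w1.png

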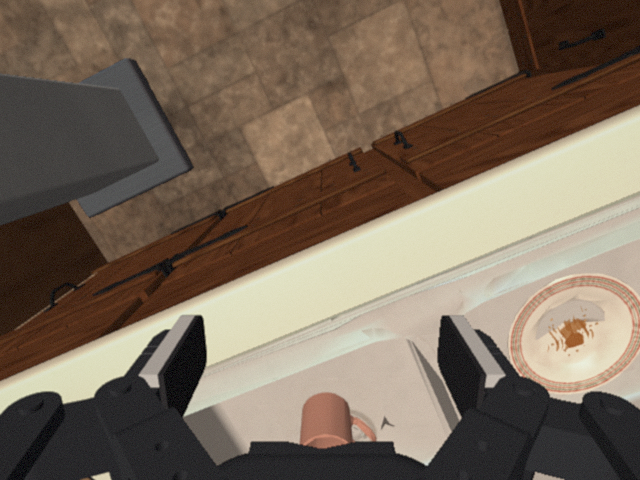

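The wrist view shows the floor and sink, with the gripper across the lower third. The move was refused because of the empty row. I want the target in the upper middle of the picture, so I'll aim past the holder.

```bash
python3 -m creep '[{"x":-44,"y":-33},{"x":-44,"y":-33},{"x":-44,"y":-33},{"x":-44,"y":-33},{"x":-44,"y":-33},{"x":-44,"y":-33},{"x":-44,"y":-33},{"x":-44,"y":-33},{"x":-44,"y":-33},{"x":-44,"y":-33},{"x":0},{"x":0}]'
cat > look.py <<'E'
from h import *
import pickle,sys
n=sys.argv[1]
s=sense();c=get_calibration('wrist'); im=grab_frame('wrist'); save(n,im); pickle.dump((s,c,im),open(n+'.pkl','wb')); print(s['clock'],s['eef_pos'],s['tcp_rot'],s['qpos'],s['contact_force'],s['qvel'].max())
print(proj(c,(464,117,36)),proj(c,(488,-124,98)))
E
python3 look.py w2
```

```text
0.15 [258.01818579 568.86607186 230.73463891] [-3.14053296e+00  1.34392018e-05  2.71579531e+00] [ 1.14258846e+00  3.53503589e-01  1.63394094e+00 -1.74816196e-05
  1.15520779e+00 -2.40344281e-03] [-0.89080881  0.27284214  0.9910054 ] 0.0008907724764599153
[ 35.49908288 529.63790809] [-172.04112807  668.42238692]schema error: expected keys x, y, z, rx, ry, rz, hand
```

View pics/w2.png

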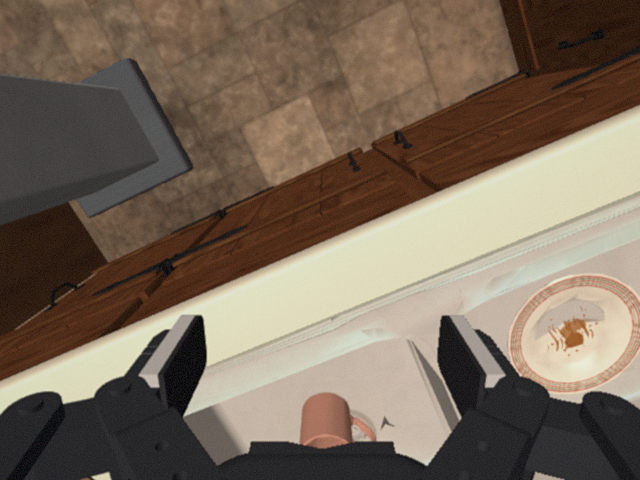

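The view is unchanged: the rows were refused again, so every key must be present.

```bash
python3 -m creep '[{"x":-44,"y":-33,"z":0,"rx":0,"ry":0,"rz":0,"hand":85},{"x":-44,"y":-33,"z":0,"rx":0,"ry":0,"rz":0,"hand":85},{"x":-44,"y":-33,"z":0,"rx":0,"ry":0,"rz":0,"hand":85},{"x":-44,"y":-33,"z":0,"rx":0,"ry":0,"rz":0,"hand":85},{"x":-44,"y":-33,"z":0,"rx":0,"ry":0,"rz":0,"hand":85},{"x":-44,"y":-33,"z":0,"rx":0,"ry":0,"rz":0,"hand":85},{"x":-44,"y":-33,"z":0,"rx":0,"ry":0,"rz":0,"hand":85},{"x":-44,"y":-33,"z":0,"rx":0,"ry":0,"rz":0,"hand":85},{"x":-44,"y":-33,"z":0,"rx":0,"ry":0,"rz":0,"hand":85},{"x":-44,"y":-33,"z":0,"rx":0,"ry":0,"rz":0,"hand":85},{"x":0,"y":0,"z":0,"rx":0,"ry":0,"rz":0,"hand":85},{"x":0,"y":0,"z":0,"rx":0,"ry":0,"rz":0,"hand":85}]' && python3 look.py w3
```

```text
clock: 1.7
eef_pos: [522.2, 86.9, 231.0]
tcp_rot: [-3.141, -0.001, 2.715]
contact_force: [0.6, 0.4, 0.6]
opening: 0.997
grasp_force: 0.0
1.7 [522.19194214  86.89720221 231.01595227] [-3.14146311e+00 -8.56296592e-04  2.71475445e+00] [ 1.61825924e-01  2.05154563e-01  1.83673438e+00  4.12509016e-04
  1.10048784e+00 -9.82319330e-01] [0.5790344  0.43075569 0.6324572 ] 0.027610861571047682
[324.74811429 129.73105145] [ 47.39302889 300.39696338]
```

View pics/w3.png

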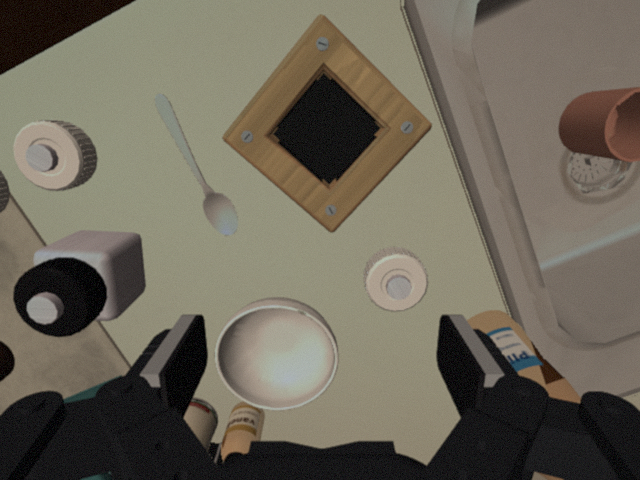

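The holder is at (325,127), with top corners (322,15), (431,126), (333,231) and (224,138). The canister is at the left, with lid top about (60,297) and button (44,309). The bowl is at (277,350) and the spoon at (200,170). I'll refine the holder with masks here, then move over the canister.

```bash
python3 - <<'E'
from h import *
import pickle
s,c,im=pickle.load(open('w3.pkl','rb'))
hsv=cv2.cvtColor(im,cv2.COLOR_RGB2HSV)
m=((hsv[...,0]>8)&(hsv[...,0]<24)&(hsv[...,1]>90)&(hsv[...,2]>70)).astype(np.uint8)*255
m[:, :215]=0;m[:,440:]=0;m[245:]=0
m=cv2.morphologyEx(m,cv2.MORPH_CLOSE,np.ones((5,5)))
cs,_=cv2.findContours(m,cv2.RETR_CCOMP,cv2.CHAIN_APPROX_NONE)
cs=sorted(cs,key=cv2.contourArea)[::-1][:2]
for k,z in zip(cs,(36,36)):
    W=np.array([onz(c,*p[0],z)[:2] for p in k],np.float32)
    print(cv2.contourArea(k),cv2.minAreaRect(W))
for P in ([(322,15),(431,126),(333,231),(224,138)],[(323,44),(407,128),(331,210),(248,136)]):
    Q=np.array([onz(c,*p,36)[:2] for p in P]);E=np.roll(Q,-1,0)-Q
    print(Q.mean(0),np.linalg.norm(E,axis=1),np.degrees(np.arctan2(E[:,1],E[:,0]))%90)
print('lid',onz(c,44,309,108))
b=[onz(c,*p,0)[:2].round() for p in ((165,95),(228,235),(277,350))];print(b)
E
```

```text
23117.5 ((465.8309020996094, 117.72090148925781), (121.50160217285156, 121.80525970458984), 23.736446380615234)
6980.5 ((464.7165832519531, 117.14414978027344), (69.86226654052734, 67.90830993652344), 23.770755767822266)
[466.34894977 118.38885554] [118.84329984 118.05065701 119.25264677 119.66238519] [23.32633241 23.85097774 24.10216492 23.65314029]
[466.46419098 118.12345135] [91.8101844  91.27613949 91.73837011 91.2473034 ] [23.30255116 23.53659005 23.28434032 23.58176083]
lid [ 491.37291319 -121.58484274  108.        ]
[array([381.,   2.]), array([516.,  -9.]), array([650., -23.])]
```

```bash
python3 -m creep '[{"x":-20,"y":-50,"z":0,"rx":0,"ry":0,"rz":0,"hand":85},{"x":-20,"y":-50,"z":0,"rx":0,"ry":0,"rz":0,"hand":85},{"x":-20,"y":-50,"z":0,"rx":0,"ry":0,"rz":0,"hand":85},{"x":-20,"y":-50,"z":0,"rx":0,"ry":0,"rz":0,"hand":85},{"x":0,"y":0,"z":0,"rx":0,"ry":0,"rz":0,"hand":85},{"x":0,"y":0,"z":0,"rx":0,"ry":0,"rz":0,"hand":85}]' && python3 look.py w4
```

```text
clock: 2.5
eef_pos: [512.7, -127.1, 231.2]
tcp_rot: [3.141, -0.0, 2.716]
contact_force: [0.9, -0.5, 0.9]
opening: 0.997
grasp_force: 0.0
2.5 [ 512.67773032 -127.07785643  231.22496258] [ 3.14118035e+00 -4.66157768e-04  2.71637634e+00] [-2.46130728e-01  2.02853814e-01  1.83916977e+00  5.48424793e-04
  1.09995439e+00 -1.39195953e+00] [ 0.88363758 -0.46603867  0.90813127] 0.01999489049437352
[589.72223821  19.35023893] [309.95300852 195.17944684]
```

View pics/w4.png

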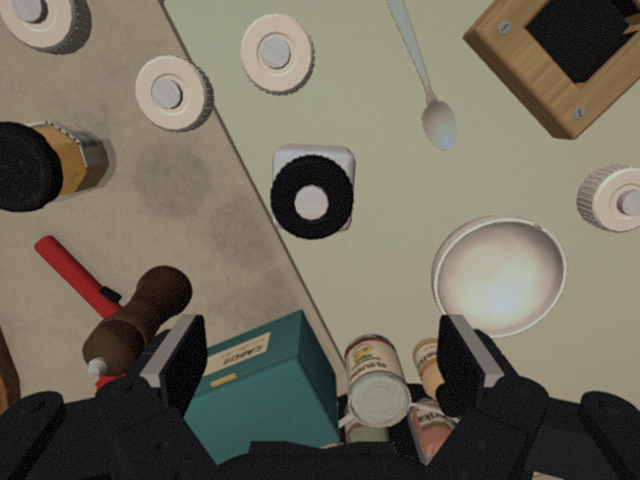

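The canister is square in the picture with its lid at (312,196). The button is at (312,203) and the body's edges run almost along the image axes. I'll measure the lid and the shoulder.

```bash
python3 - <<'E'
from h import *
import pickle
from scipy.spatial.transform import Rotation as R
s,c,im=pickle.load(open('w4.pkl','rb'))
x0,y0=255,130
p=im[y0:250,x0:375]; hsv=cv2.cvtColor(p,cv2.COLOR_RGB2HSV)
print(im[150,312],im[150,260],im[203,312],im[180,285])
blk=(p.max(2)<60).astype(np.uint8)
k=max(cv2.findContours(blk,cv2.RETR_EXTERNAL,cv2.CHAIN_APPROX_NONE)[0],key=cv2.contourArea)
print('blk',cv2.boundingRect(k),cv2.minEnclosingCircle(k))
d=p[...,2].astype(int)-p[...,1]  # blue-green: lavender body/button
but=((d>-8)&(p.max(2)>90)).astype(np.uint8); but=cv2.medianBlur(but,3)
n,l,st,ce=cv2.connectedComponentsWithStats(but); print(st.tolist(),ce.round(1).tolist())
i=int(np.argmin([np.hypot(*(q-[57,73])) if j else 99 for j,q in enumerate(ce)]));u,v=ce[i]
print('vent',onz(c,x0+u,y0+v,108))
e=cv2.fitEllipse(cv2.convexHull(k));print(e,onz(c,x0+e[0][0],y0+e[0][1],96))
body=cv2.morphologyEx(((but>0)|(blk>0)).astype(np.uint8),cv2.MORPH_OPEN,np.ones((3,3)))
# shoulder edges: top row profile and left/right columns
T=[(x,np.argmax(body[:,x])) for x in range(28,90)]
L=[(np.argmax(body[y]),y) for y in range(24,36)];Rr=[(119-np.argmax(body[y][::-1]),y) for y in range(24,36)]
for n,q in (('T',T),('L',L),('R',Rr)):
    vx,vy,a,b=cv2.fitLine(np.array(q,np.float32),cv2.DIST_HUBER,0,.01,.01).ravel()
    A=onz(c,x0+a,y0+b,70);B=onz(c,x0+a+20*vx,y0+b+20*vy,70); w=B-A
    print(n,a+x0,b+y0,vx,vy,A.round(1),'ang mod90',np.degrees(np.arctan2(w[1],w[0]))%90)
Rt=R.from_euler('xyz',s['tcp_rot']).as_matrix()
print('tool yaw mod90',np.degrees(s['tcp_rot'][2])%90)
print('holder px', proj(c,(466,118,36)))
E
```

```text
[154 144 141] [156 154 132] [165 159 154] [24 26 31]
blk (16, 25, 82, 84) ((57.0, 66.83999633789062), 42.13779830932617)
[[0, 0, 120, 120, 12032], [18, 14, 82, 40, 1350], [40, 55, 33, 35, 909], [17, 85, 9, 13, 56], [85, 88, 11, 13, 53]] [[59.9, 61.9], [58.9, 26.4], [56.0, 72.3], [20.0, 91.6], [90.9, 94.7]]
vent [ 491.00957352 -124.35742936  108.        ]
((56.7642822265625, 66.91803741455078), (83.02629089355469, 83.6445541381836), 174.83985900878906) [ 489.97266807 -123.5757799    96.        ]
T 314.415 145.51312 0.999004 0.044620033 [ 460.4 -108.4   70. ] ang mod90 63.07793560620377
L 273.1 160.4 0.058710843 -0.99827504 [ 457.5 -140.9   70. ] ang mod90 60.08038271011043
R 352.6 159.3 0.13441886 0.9909246 [481.2 -86.6  70. ] ang mod90 74.730539650238
tool yaw mod90 65.6368999864847
holder px [591.65181633  21.44931688]
```

```bash
python3 -m creep '[{"x":11,"y":-3,"z":45,"rx":0,"ry":0,"rz":0,"hand":85},{"x":11,"y":-3,"z":45,"rx":0,"ry":0,"rz":0,"hand":85},{"x":0,"y":0,"z":35,"rx":0,"ry":0,"rz":0,"hand":85},{"x":0,"y":0,"z":22,"rx":0,"ry":0,"rz":0,"hand":85},{"x":0,"y":0,"z":12,"rx":0,"ry":0,"rz":0,"hand":85},{"x":0,"y":0,"z":4,"rx":0,"ry":0,"rz":0,"hand":85},{"x":0,"y":0,"z":0,"rx":0,"ry":0,"rz":0,"hand":85}]' && python3 -m creep '[{"x":0,"y":0,"z":0,"rx":0,"ry":0,"rz":0,"hand":55},{"x":0,"y":0,"z":0,"rx":0,"ry":0,"rz":0,"hand":50},{"x":0,"y":0,"z":0,"rx":0,"ry":0,"rz":0,"hand":45},{"x":0,"y":0,"z":0,"rx":0,"ry":0,"rz":0,"hand":45},{"x":0,"y":0,"z":0,"rx":0,"ry":0,"rz":0,"hand":45},{"x":0,"y":0,"z":0,"rx":0,"ry":0,"rz":0,"hand":45}]' 60; python3 look.py w5; python3 - <<'E'
from h import *
save('side5',grab_frame('side'))
E
```

```text
clock: 3.42
eef_pos: [490.8, -124.4, 68.8]
tcp_rot: [3.141, 0.001, 2.716]
contact_force: [0.3, 0.4, -0.4]
opening: 0.995
grasp_force: 0.0
clock: 4.18
eef_pos: [490.8, -124.9, 69.4]
tcp_rot: [3.141, 0.001, 2.716]
contact_force: [-1.4, 0.5, 8.4]
opening: 0.682
grasp_force: 62.2
4.175 [ 490.80011967 -124.94043474   69.422869  ] [3.14140945e+00 1.35859976e-03 2.71554343e+00] [-2.52195162e-01  3.94691581e-01  2.01323152e+00 -8.16228920e-05
  7.32299740e-01 -1.39688173e+00] [-1.37131811  0.48751507  8.41344846] 0.0018930393957457047
[868.86346577 -16.2632508 ] [319.33473765 353.94990958]
```

```bash
python3 -m creep '[{"x":0,"y":0,"z":-15,"rx":0,"ry":0,"rz":0,"hand":45},{"x":0,"y":0,"z":-30,"rx":0,"ry":0,"rz":0,"hand":45},{"x":0,"y":0,"z":-25,"rx":0,"ry":0,"rz":0,"hand":45},{"x":12,"y":20,"z":0,"rx":0,"ry":0,"rz":0,"hand":45},{"x":21,"y":36,"z":0,"rx":0,"ry":0,"rz":0,"hand":45},{"x":21,"y":36,"z":0,"rx":0,"ry":0,"rz":0,"hand":45},{"x":21,"y":36,"z":0,"rx":0,"ry":0,"rz":0,"hand":45},{"x":21,"y":36,"z":0,"rx":0,"ry":0,"rz":0,"hand":45},{"x":17,"y":30,"z":0,"rx":0,"ry":0,"rz":0,"hand":45},{"x":10,"y":17,"z":0,"rx":0,"ry":0,"rz":0,"hand":45},{"x":0,"y":0,"z":0,"rx":0,"ry":0,"rz":0.17,"hand":45},{"x":0,"y":0,"z":0,"rx":0,"ry":0,"rz":0.17,"hand":45},{"x":0,"y":0,"z":0,"rx":0,"ry":0,"rz":0.17,"hand":45},{"x":0,"y":0,"z":0,"rx":0,"ry":0,"rz":0.17,"hand":45},{"x":0,"y":0,"z":0,"rx":0,"ry":0,"rz":0,"hand":45},{"x":0,"y":0,"z":0,"rx":0,"ry":0,"rz":0,"hand":45},{"x":0,"y":0,"z":0,"rx":0,"ry":0,"rz":0,"hand":45}]' ; python3 look.py w6; python3 - <<'E'
from h import *
a=grab_frame('scene');b=grab_frame('side');save('scene6',a);save('side6',b)
w=cv2.imread('pics/w6.png')[:,:,::-1]
r=lambda im,x,y,w,h:cv2.resize(im[y:y+h,x:x+w],(400,300),interpolation=cv2.INTER_CUBIC)
save('m6',np.vstack([np.hstack([r(a,170,180,120,90),r(b,245,275,160,120)]),np.hstack([r(w,160,120,320,240),r(b,265,200,120,90)])]))
E
```

```text
clock: 6.4
eef_pos: [465.4, 118.3, 138.4]
tcp_rot: [-3.142, 0.0, 2.038]
contact_force: [-0.3, 0.7, -4.9]
opening: 0.686
grasp_force: 66.7
6.4 [465.38538835 118.28883003 138.39111859] [-3.14157860e+00  3.12334664e-07  2.03787885e+00] [ 2.45781793e-01  2.49200181e-01  2.02241971e+00 -4.43588486e-06
  8.69986413e-01 -2.21297871e-01] [-0.27716068  0.69963626 -4.90689761] 0.01231359927488531
[317.78614029 242.62265964] [186.88370341 596.12150476]
```

View pics/m6.png

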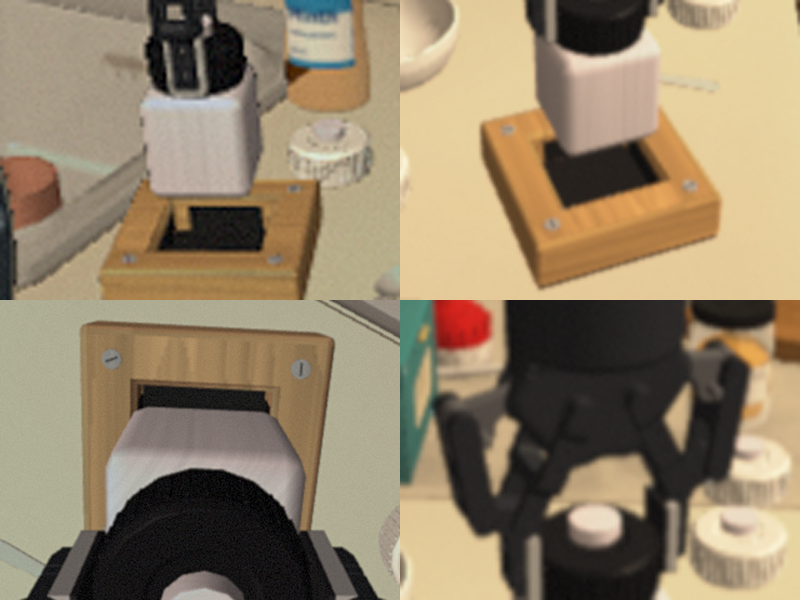

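The held canister hangs level over the pocket. In the wrist crop its lower front edge, near row 411, is almost parallel to the pocket edge at (135,382)-(278,387). I'll measure both lines, and their offset along the other axis.

```bash
python3 - <<'E'
from h import *
import pickle
s,c,im=pickle.load(open('w6.pkl','rb'))
g=cv2.GaussianBlur(cv2.cvtColor(im,cv2.COLOR_RGB2GRAY),(3,3),0).astype(float)
gy=np.diff(g,axis=0);gx=np.diff(g,axis=1)
def fit(n,pts,z):
    vx,vy,a,b=cv2.fitLine(np.array(pts,np.float32),cv2.DIST_HUBER,0,.01,.01).ravel()
    A=onz(c,a,b,z);B=onz(c,a+30*vx,b+30*vy,z);w=B-A;t=s['tcp_rot'][2]
    T=np.array([[np.cos(t),np.sin(t)],[np.sin(t),-np.cos(t)]])
    print(n,(round(a,1),round(b,1)),'ang',round(np.degrees(np.arctan2(w[1],w[0]))%90,2),'tool xy rel TCP',(T@(A[:2]-s['eef_pos'][:2])).round(1))
r=lambda xs,y0,y1,sg:[(x,y0+.5+np.argmax(sg*gy[y0:y1,x])) for x in xs]
q=lambda ys,x0,x1,sg:[(x0+.5+np.argmax(sg*gx[y,x0:x1]),y) for y in ys]
zb=s['eef_pos'][2]-69.4
fit('body bottom',r(range(280,372,2),198,214,1),zb)
fit('pocket edge',r(range(275,375,2),180,196,-1),34)
fit('holder top outer',r(range(240,415,3),134,152,-1),36)
fit('holder left outer',q(range(160,270,3),218,232,1),36)
fit('holder right outer(top)',q(range(170,250,3),405,430,-1),36)
fit('body left lower',q(range(235,262,2),236,252,1),70+zb)
fit('body right lower',q(range(235,262,2),395,408,-1),70+zb)
fit('pocket L',q(range(188,200),262,274,-1),34);fit('pocket R',q(range(188,200),370,390,1),34)
E
```

```text
body bottom (np.float32(318.6), np.float32(206.8)) ang 24.2 tool xy rel TCP [30.3 -1. ]
pocket edge (np.float32(324.0), np.float32(190.0)) ang 23.52 tool xy rel TCP [33.   2.1]
holder top outer (np.float32(339.9), np.float32(141.5)) ang 23.75 tool xy rel TCP [62.3 11.5]
holder left outer (np.float32(227.0), np.float32(222.3)) ang 30.18 tool xy rel TCP [ 13.  -58.9]
holder right outer(top) (np.float32(417.3), np.float32(209.0)) ang 23.28 tool xy rel TCP [21.4 60.3]
body left lower (np.float32(246.8), np.float32(248.0)) ang 7.86 tool xy rel TCP [ 30.3 -27.2]
body right lower (np.float32(400.1), np.float32(248.5)) ang 4.32 tool xy rel TCP [30.1 29.8]
pocket L (np.float32(263.5), np.float32(194.0)) ang 24.19 tool xy rel TCP [ 30.6 -35.4]
pocket R (np.float32(375.3), np.float32(193.8)) ang 56.88 tool xy rel TCP [30.6 34. ]
```

Body angle 24.2° against pocket 23.6°, with about 1 mm of centre offset. That is within the fit, so I'll lower it with force checks.

```bash
python3 -m creep '[{"x":1,"y":0,"z":15,"rx":0,"ry":0,"rz":0,"hand":45},{"x":0,"y":0,"z":12,"rx":0,"ry":0,"rz":0,"hand":45},{"x":0,"y":0,"z":5,"rx":0,"ry":0,"rz":0,"hand":45},{"x":0,"y":0,"z":3,"rx":0,"ry":0,"rz":0,"hand":45},{"x":0,"y":0,"z":3,"rx":0,"ry":0,"rz":0,"hand":45},{"x":0,"y":0,"z":0,"rx":0,"ry":0,"rz":0,"hand":45}]'; python3 -m creep '[{"x":0,"y":0,"z":3,"rx":0,"ry":0,"rz":0,"hand":45},{"x":0,"y":0,"z":2,"rx":0,"ry":0,"rz":0,"hand":45},{"x":0,"y":0,"z":0,"rx":0,"ry":0,"rz":0,"hand":45}]'
```

```text
clock: 7.3
eef_pos: [465.0, 119.2, 100.3]
tcp_rot: [-3.142, 0.0, 2.036]
contact_force: [1.0, 0.1, -5.5]
opening: 0.686
grasp_force: 66.6
clock: 7.68
eef_pos: [464.9, 119.2, 95.2]
tcp_rot: [-3.141, -0.0, 2.036]
contact_force: [-0.3, 0.1, -5.2]
opening: 0.682
grasp_force: 66.7
```

```bash
python3 -m creep '[{"x":0,"y":0,"z":5,"rx":0,"ry":0,"rz":0,"hand":45},{"x":0,"y":0,"z":5,"rx":0,"ry":0,"rz":0,"hand":45},{"x":0,"y":0,"z":4,"rx":0,"ry":0,"rz":0,"hand":45},{"x":0,"y":0,"z":0,"rx":0,"ry":0,"rz":0,"hand":45}]'; python3 -m creep '[{"x":0,"y":0,"z":2,"rx":0,"ry":0,"rz":0,"hand":45},{"x":0,"y":0,"z":0,"rx":0,"ry":0,"rz":0,"hand":45},{"x":0,"y":0,"z":0,"rx":0,"ry":0,"rz":0,"hand":45}]'
```

```text
clock: 8.18
eef_pos: [464.7, 119.1, 80.8]
tcp_rot: [-3.141, -0.0, 2.036]
contact_force: [-0.1, -0.3, -4.6]
opening: 0.682
grasp_force: 66.7
clock: 8.55
eef_pos: [465.1, 119.3, 79.6]
tcp_rot: [3.141, -0.0, 2.036]
contact_force: [-1.7, 1.0, 1.0]
opening: 0.685
grasp_force: 67.3
```

Seated: the load is gone at TCP z 79.6. Press lightly, let go, rise, and shut the fingers above the button.

```bash
python3 -m creep '[{"x":0,"y":0,"z":1,"rx":0,"ry":0,"rz":0,"hand":45},{"x":0,"y":0,"z":0,"rx":0,"ry":0,"rz":0,"hand":45},{"x":0,"y":0,"z":0,"rx":0,"ry":0,"rz":0,"hand":85},{"x":0,"y":0,"z":0,"rx":0,"ry":0,"rz":0,"hand":85},{"x":0,"y":0,"z":0,"rx":0,"ry":0,"rz":0,"hand":85},{"x":0,"y":0,"z":-15,"rx":0,"ry":0,"rz":0,"hand":85},{"x":0,"y":0,"z":-30,"rx":0,"ry":0,"rz":0,"hand":85},{"x":0,"y":0,"z":-20,"rx":0,"ry":0,"rz":0,"hand":85},{"x":0,"y":0,"z":0,"rx":0,"ry":0,"rz":0,"hand":0},{"x":0,"y":0,"z":0,"rx":0,"ry":0,"rz":0,"hand":0},{"x":0,"y":0,"z":0,"rx":0,"ry":0,"rz":0,"hand":0},{"x":0,"y":0,"z":0,"rx":0,"ry":0,"rz":0,"hand":0},{"x":0,"y":0,"z":0,"rx":0,"ry":0,"rz":0,"hand":0},{"x":0,"y":0,"z":0,"rx":0,"ry":0,"rz":0,"hand":0}]'; python3 look.py w7; python3 - <<'E'
from h import *
a=grab_frame('scene');b=grab_frame('side');save('scene7',a);save('side7',b)
w=cv2.imread('pics/w7.png')[:,:,::-1]
r=lambda im,x,y,w,h:cv2.resize(im[y:y+h,x:x+w],(400,300),interpolation=cv2.INTER_CUBIC)
save('m7',np.vstack([np.hstack([r(a,180,190,100,75),r(b,255,260,140,105)]),np.hstack([r(w,160,180,320,240),r(w,0,0,640,480)])]))
E
```

```text
clock: 10.3
eef_pos: [464.9, 119.2, 143.1]
tcp_rot: [-3.141, -0.0, 2.036]
contact_force: [-0.1, -0.2, 0.1]
opening: -0.002
grasp_force: 0.0
10.3 [464.87863009 119.20055572 143.09237244] [-3.14120931e+00 -9.51717882e-05  2.03579035e+00] [ 2.47871580e-01  2.41876074e-01  2.01895579e+00  1.34245654e-05
  8.81155641e-01 -2.17131009e-01] [-0.13648701 -0.24664927  0.0925222 ] 0.0012842541917141162
[317.93584838 241.94685579] [190.04034874 589.36360869]
```

View pics/m7.png

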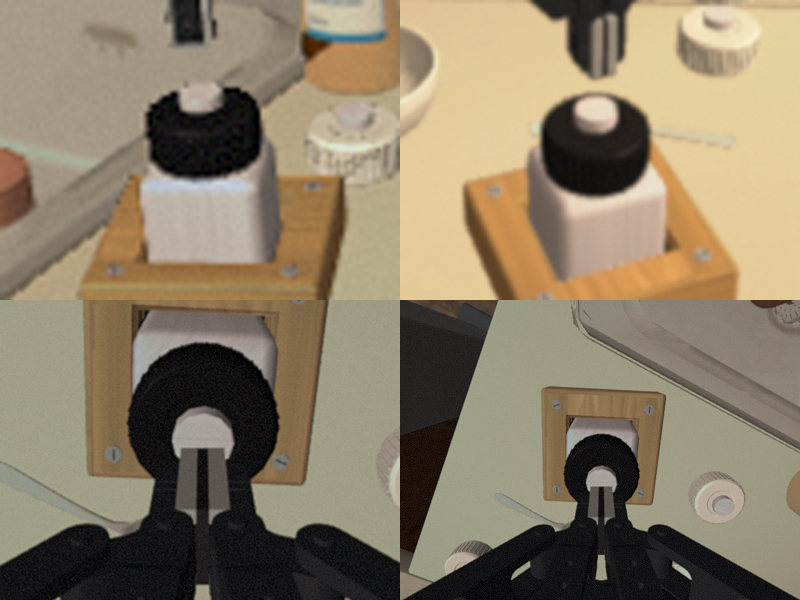

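The canister is down in the pocket and upright, with the button right under the shut fingers. Press it.

```bash
python3 -m creep '[{"x":0,"y":0,"z":14,"rx":0,"ry":0,"rz":0,"hand":0},{"x":0,"y":0,"z":8,"rx":0,"ry":0,"rz":0,"hand":0},{"x":0,"y":0,"z":3,"rx":0,"ry":0,"rz":0,"hand":0},{"x":0,"y":0,"z":2,"rx":0,"ry":0,"rz":0,"hand":0},{"x":0,"y":0,"z":2,"rx":0,"ry":0,"rz":0,"hand":0},{"x":0,"y":0,"z":0,"rx":0,"ry":0,"rz":0,"hand":0}]'; python3 -m creep '[{"x":0,"y":0,"z":1,"rx":0,"ry":0,"rz":0,"hand":0},{"x":0,"y":0,"z":1,"rx":0,"ry":0,"rz":0,"hand":0},{"x":0,"y":0,"z":0,"rx":0,"ry":0,"rz":0,"hand":0},{"x":0,"y":0,"z":0,"rx":0,"ry":0,"rz":0,"hand":0}]';python3 -m creep '[{"x":0,"y":0,"z":1,"rx":0,"ry":0,"rz":0,"hand":0},{"x":0,"y":0,"z":0,"rx":0,"ry":0,"rz":0,"hand":0},{"x":0,"y":0,"z":0,"rx":0,"ry":0,"rz":0,"hand":0}]'
```

```text
clock: 11.2
eef_pos: [464.9, 119.2, 114.3]
tcp_rot: [-3.142, -0.0, 2.036]
contact_force: [-1.0, 0.0, 2.2]
opening: -0.003
grasp_force: 1.4
clock: 11.7
eef_pos: [465.1, 119.3, 112.3]
tcp_rot: [3.141, 0.0, 2.036]
contact_force: [-2.1, 0.1, 4.0]
opening: 0.002
grasp_force: 1.8
clock: 12.08
eef_pos: [465.2, 119.3, 111.7]
tcp_rot: [3.141, 0.0, 2.036]
contact_force: [-3.4, -0.2, 9.6]
opening: 0.002
grasp_force: 4.9
```

The spring force is passed and it is against the stop. One more firm millimetre, then rise, open, go down and regrip the lid.

```bash
python3 -m creep '[{"x":0,"y":0,"z":1,"rx":0,"ry":0,"rz":0,"hand":0},{"x":0,"y":0,"z":0,"rx":0,"ry":0,"rz":0,"hand":0},{"x":0,"y":0,"z":0,"rx":0,"ry":0,"rz":0,"hand":0}]'; python3 -m creep '[{"x":0,"y":0,"z":-10,"rx":0,"ry":0,"rz":0,"hand":0},{"x":0,"y":0,"z":-24,"rx":0,"ry":0,"rz":0,"hand":0},{"x":0,"y":0,"z":0,"rx":0,"ry":0,"rz":0,"hand":85},{"x":0,"y":0,"z":0,"rx":0,"ry":0,"rz":0,"hand":85},{"x":0,"y":0,"z":0,"rx":0,"ry":0,"rz":0,"hand":85},{"x":0,"y":0,"z":0,"rx":0,"ry":0,"rz":0,"hand":85},{"x":0,"y":0,"z":0,"rx":0,"ry":0,"rz":0,"hand":85},{"x":0,"y":0,"z":0,"rx":0,"ry":0,"rz":0,"hand":85}]'; python3 -m creep '[{"x":0,"y":0,"z":25,"rx":0,"ry":0,"rz":0,"hand":85},{"x":0,"y":0,"z":20,"rx":0,"ry":0,"rz":0,"hand":85},{"x":0,"y":0,"z":13,"rx":0,"ry":0,"rz":0,"hand":85},{"x":0,"y":0,"z":4,"rx":0,"ry":0,"rz":0,"hand":85},{"x":0,"y":0,"z":0,"rx":0,"ry":0,"rz":0,"hand":85},{"x":0,"y":0,"z":0,"rx":0,"ry":0,"rz":0,"hand":85}]'
```

```text
clock: 12.45
eef_pos: [465.3, 119.3, 111.4]
tcp_rot: [3.141, 0.0, 2.036]
contact_force: [-6.5, -1.5, 20.1]
opening: 0.0
grasp_force: 10.0
clock: 13.45
eef_pos: [464.9, 119.2, 144.1]
tcp_rot: [-3.141, -0.0, 2.036]
contact_force: [0.2, 0.2, -0.1]
opening: 0.994
grasp_force: 0.0
clock: 14.2
eef_pos: [465.5, 119.3, 82.9]
tcp_rot: [3.141, 0.0, 2.036]
contact_force: [-0.0, -0.4, 0.6]
opening: 0.991
grasp_force: 0.0
```

```bash
python3 -m creep '[{"x":0,"y":0,"z":2,"rx":0,"ry":0,"rz":0,"hand":60},{"x":0,"y":0,"z":0,"rx":0,"ry":0,"rz":0,"hand":45},{"x":0,"y":0,"z":0,"rx":0,"ry":0,"rz":0,"hand":45},{"x":0,"y":0,"z":0,"rx":0,"ry":0,"rz":0,"hand":45},{"x":0,"y":0,"z":0,"rx":0,"ry":0,"rz":0,"hand":45},{"x":0,"y":0,"z":0,"rx":0,"ry":0,"rz":0,"hand":45}]' 110; python3 -m creep '[{"x":0,"y":0,"z":0,"rx":0,"ry":0,"rz":-0.05,"hand":45},{"x":0,"y":0,"z":0,"rx":0,"ry":0,"rz":-0.1,"hand":45},{"x":0,"y":0,"z":0,"rx":0,"ry":0,"rz":-0.1,"hand":45},{"x":0,"y":0,"z":0,"rx":0,"ry":0,"rz":-0.05,"hand":45},{"x":0,"y":0,"z":0,"rx":0,"ry":0,"rz":0,"hand":45}]'; python3 -c "
from rig import *;print(sense()['wrist_torque'])"
```

```text
clock: 14.95
eef_pos: [465.3, 119.3, 81.3]
tcp_rot: [3.141, 0.0, 2.036]
contact_force: [-3.3, -1.1, 11.9]
opening: 0.672
grasp_force: 114.3
clock: 15.58
eef_pos: [466.1, 119.4, 81.4]
tcp_rot: [3.14, 0.001, 2.336]
contact_force: [-1.4, 0.0, 11.5]
opening: 0.673
grasp_force: 115.7
[-0.11253583  0.16208954 -0.07190462]
```

```bash
python3 -m creep '[{"x":0,"y":0,"z":-0.2,"rx":0,"ry":0,"rz":-0.1,"hand":45},{"x":0,"y":0,"z":-0.2,"rx":0,"ry":0,"rz":-0.12,"hand":45},{"x":0,"y":0,"z":-0.2,"rx":0,"ry":0,"rz":-0.12,"hand":45},{"x":0,"y":0,"z":-0.2,"rx":0,"ry":0,"rz":-0.12,"hand":45},{"x":0,"y":0,"z":-0.2,"rx":0,"ry":0,"rz":-0.12,"hand":45},{"x":0,"y":0,"z":-0.2,"rx":0,"ry":0,"rz":-0.12,"hand":45},{"x":0,"y":0,"z":0,"rx":0,"ry":0,"rz":-0.12,"hand":45},{"x":0,"y":0,"z":0,"rx":0,"ry":0,"rz":-0.1,"hand":45},{"x":0,"y":0,"z":0,"rx":0,"ry":0,"rz":0,"hand":45},{"x":0,"y":0,"z":0,"rx":0,"ry":0,"rz":0,"hand":45}]'; python3 look.py w8;python3 - <<'E'
from h import *
print(sense()['wrist_torque'])
a=grab_frame('scene');b=grab_frame('side')
w=cv2.imread('pics/w8.png')[:,:,::-1]
r=lambda im,x,y,w,h:cv2.resize(im[y:y+h,x:x+w],(400,300),interpolation=cv2.INTER_CUBIC)
save('m8',np.vstack([np.hstack([r(a,180,190,100,75),r(b,255,260,140,105)]),np.hstack([r(w,160,180,320,240),r(w,0,0,640,480)])]))
E
```

```text
clock: 16.82
eef_pos: [465.5, 119.3, 82.0]
tcp_rot: [3.142, 0.001, -3.029]
contact_force: [-0.9, 0.1, 5.2]
opening: 0.673
grasp_force: 116.3
16.825 [465.54473544 119.31459588  82.03242749] [ 3.14152549e+00  1.20175259e-03 -3.02916848e+00] [ 2.47837194e-01  3.41434499e-01  2.06051527e+00 -1.42157751e-04
  7.38443076e-01 -1.43527828e+00] [-0.87473859  0.06791662  5.24691532] 0.0023461416620641773
[316.82557397 270.82004562] [-370.72033406  329.08073188]
[-0.07059904  0.07796319  0.02599444]
```

Torque is near zero after 1.22 rad. I'll lift slightly and check that only the lid's weight comes up.

```bash
python3 -m creep '[{"x":0,"y":0,"z":-1.5,"rx":0,"ry":0,"rz":0,"hand":45},{"x":0,"y":0,"z":-1.5,"rx":0,"ry":0,"rz":0,"hand":45},{"x":0,"y":0,"z":0,"rx":0,"ry":0,"rz":0,"hand":45},{"x":0,"y":0,"z":0,"rx":0,"ry":0,"rz":0,"hand":45}]'
```

```text
clock: 17.48
eef_pos: [464.9, 119.2, 84.4]
tcp_rot: [-3.142, -0.0, -3.028]
contact_force: [0.7, 0.1, -0.6]
opening: 0.67
grasp_force: 117.0
```

Only the lid's weight shows, so the threads are free. Lift straight up 50 mm.

```bash
python3 -m creep '[{"x":0,"y":0,"z":-4,"rx":0,"ry":0,"rz":0,"hand":45},{"x":0,"y":0,"z":-6,"rx":0,"ry":0,"rz":0,"hand":45},{"x":0,"y":0,"z":-8,"rx":0,"ry":0,"rz":0,"hand":45},{"x":0,"y":0,"z":-10,"rx":0,"ry":0,"rz":0,"hand":45},{"x":0,"y":0,"z":-10,"rx":0,"ry":0,"rz":0,"hand":45},{"x":0,"y":0,"z":-8,"rx":0,"ry":0,"rz":0,"hand":45},{"x":0,"y":0,"z":-4,"rx":0,"ry":0,"rz":0,"hand":45},{"x":0,"y":0,"z":0,"rx":0,"ry":0,"rz":0,"hand":45},{"x":0,"y":0,"z":0,"rx":0,"ry":0,"rz":0,"hand":45},{"x":0,"y":0,"z":0,"rx":0,"ry":0,"rz":0,"hand":45},{"x":0,"y":0,"z":0,"rx":0,"ry":0,"rz":0,"hand":45}]'; python3 look.py w9;python3 - <<'E'
from h import *
a=grab_frame('scene');b=grab_frame('side')
w=cv2.imread('pics/w9.png')[:,:,::-1]
r=lambda im,x,y,w,h:cv2.resize(im[y:y+h,x:x+w],(400,300),interpolation=cv2.INTER_CUBIC)
save('m9',np.vstack([np.hstack([r(a,170,165,140,105),r(b,245,235,180,135)]),np.hstack([r(w,160,180,320,240),r(b,0,0,640,480)])]))
E
```

```text
clock: 18.85
eef_pos: [464.8, 119.2, 134.2]
tcp_rot: [-3.142, -0.001, -3.027]
contact_force: [0.1, 0.3, -1.3]
opening: 0.67
grasp_force: 117.0
18.85 [464.81726059 119.18380822 134.23773028] [-3.14150541e+00 -5.00578915e-04 -3.02735425e+00] [ 2.47890632e-01  2.55347752e-01  2.02597248e+00 -2.60574978e-05
  8.60780159e-01 -1.43712713e+00] [ 0.07890055  0.33028396 -1.34812729] 0.003963385413041994
[317.79762374 240.99379974] [-190.33304448  273.59731238]
```

View pics/m9.png

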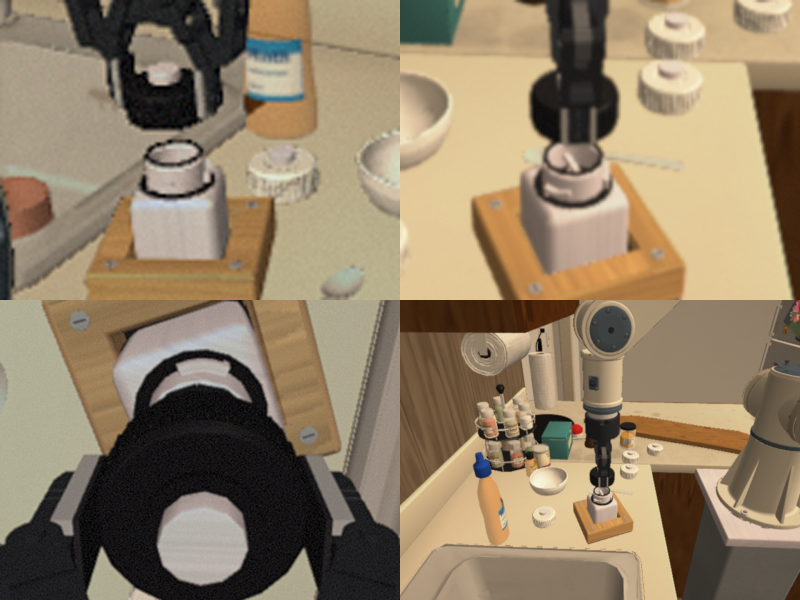

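The lid is held level above the open neck, and the canister is still down in the holder. I'm handing it in.

```bash
python3 -c "
from rig import *;print(sign_off())"
```

```text
the job is handed in; nothing more can be done
None
```

I handed the job in at about 19 s: the canister is fully down in the holder, the vent was pressed to its stop, the lid was unscrewed about 1.2 rad, and it is held level about 3 cm above the open neck; the hand-in returned no verdict.

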